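# Pack up the short standoff and lay the bus bar level

### The job

The two standoffs on the base board differ in height. Choose the spacer plates that together make up the difference exactly, stack them on the short one, and lay the copper bus bar across the two so that it lies level, in line with the board and centred over both. Leave the pocket meter and the terminal block where they are.

Things in the scene. Friction and masses are not known exactly. Their poses are not given: they have to be found in the camera images.
- board_mid (a point): Fixed grey base board lying on the bench, 100 mm (its x) x 220 mm (its y) x 8 mm thick. The point is the middle of its upper face, half-way between the two standoffs that stand on it. Board x and y are level; the two standoffs stand on its y line at y = +65 and -65 mm from this point (which one is the tall one varies).
- tall_top (a point): Tall standoff: fixed, white ribbed ceramic post with a flat round steel head 40 mm in diameter; ribs and foot up to 54 mm in diameter. The point is the centre of its flat top, 96 mm above the bench. Always on the base board.
- shortA_top (a point): Short standoff A: the same kind of fixed ceramic post, 64 mm high; the point is the centre of its flat 40 mm top, 64 mm above the bench. One of the short standoffs A, B, C stands on the base board beside the tall one (it varies which); the other two are spares standing off the board, on the left of the bench, and are not used.
- shortB_top (a point): Short standoff B: the same kind of fixed ceramic post, 48 mm high; the point is the centre of its flat 40 mm top, 48 mm above the bench. One of the short standoffs A, B, C stands on the base board beside the tall one (it varies which); the other two are spares standing off the board, on the left of the bench, and are not used.
- shortC_top (a point): Short standoff C: the same kind of fixed ceramic post, 40 mm high; the point is the centre of its flat 40 mm top, 40 mm above the bench. One of the short standoffs A, B, C stands on the base board beside the tall one (it varies which); the other two are spares standing off the board, on the left of the bench, and are not used.
- plate8_c (a point): Loose aluminium spacer plate 8 mm thick, 70 mm (its x) x 50 mm (its y), with a 14 mm wide slot cut 42 mm deep into the middle of its +x short end, 68 g. Starts lying flat on the bench. The point is its centre, half-way up; z is its thickness. Can be gripped across its 50 mm width and used either way up.
- plate16_c (a point): Loose aluminium spacer plate 16 mm thick, 70 mm (its x) x 50 mm (its y), with a 14 mm wide slot cut 42 mm deep into the middle of its +x short end, 136 g. Starts lying flat on the bench. The point is its centre, half-way up; z is its thickness. Can be gripped across its 50 mm width and used either way up.
- plate24_c (a point): Loose aluminium spacer plate 24 mm thick, 70 mm (its x) x 50 mm (its y), with a 14 mm wide slot cut 42 mm deep into the middle of its +x short end, 204 g. Starts lying flat on the bench. The point is its centre, half-way up; z is its thickness. Can be gripped across its 50 mm width and used either way up.
- plate40_c (a point): Loose aluminium spacer plate 40 mm thick, 70 mm (its x) x 50 mm (its y), with a 14 mm wide slot cut 42 mm deep into the middle of its +x short end, 340 g. Starts lying flat on the bench. The point is its centre, half-way up; z is its thickness. Can be gripped across its 50 mm width and used either way up.
- bar_c (a point): Loose copper bus bar, flat, 30 mm (its x) x 200 mm (its y) x 10 mm thick, about 0.5 kg, with a dark round bolt mark near each end. Starts lying flat on the bench. The point is its centre, half-way up.
- meter_c (a point): Bystander: black pocket test meter lying face up among the spacer plates, 85 x 55 x 34 mm. The point is its centre. Leave it alone.
- terminal_c (a point): Bystander: white ceramic terminal block with brass strips among the spacer plates, 75 x 36 x 22 mm (27 mm over its fins). The point is its centre. Leave it alone.
There are look-alikes about, which are no part of the job. Of the things that look like the part that bears bar_c, take the one that is nearest to the robot's base at the start.

How it is judged:
At the end, for the whole second after the job is handed in: Bus bar still, resting on the tall standoff and on plates stacked on the short one (32, 48 or 56 mm lower); level within 0.025 rad; centre 93 +-5 mm above the board, within 22 mm of its middle along the board and 14 mm across; in line with the board within 0.17 rad (angle between the z axis of bar_c and the z axis of board_mid, either way round below 0.025 rad and angle between the y axis of bar_c and the y axis of board_mid, either way round below 0.17 rad and x of bar_c in the frame of board_mid between -0.014 and 0.014 m and y of bar_c in the frame of board_mid between -0.022 and 0.022 m and z of bar_c in the frame of board_mid between 0.088 and 0.098 m and contact force between bar and tall above 0.3 N and (contact force between bar and plate8 above 0.3 N or contact force between bar and plate16 above 0.3 N or contact force between bar and plate24 above 0.3 N or contact force between bar and plate40 above 0.3 N) and (contact force between any of shortA, shortB, shortC and plate8 above 0.3 N or contact force between any of shortA, shortB, shortC and plate16 above 0.3 N or contact force between any of shortA, shortB, shortC and plate24 above 0.3 N or contact force between any of shortA, shortB, shortC and plate40 above 0.3 N) and linear speed of bar below 0.01 m/s); the robot touches nothing.
It fails at once if the pocket meter or the terminal block is pushed more than 20 mm from its place (distance of any of meter_c, terminal_c from where it was at the start of the episode above 0.02 m).
It also fails if it takes over 62 s, if anything falls off the work surface, if the arm or the gripper's body presses on something with over 40 N, if the wrist force passes 120 N, or if a joint passes its speed limit or range.

### The arm

A 6-joint arm with a two-finger parallel gripper is mounted at the origin on the work surface. World frame = base frame: x ahead of the robot, y to its left, z up, the work surface at z = 0. Lengths are in m, angles in rad, forces in N, time in s.
With the tool pointing down it reaches from about 0.35 to 0.775 m from the base axis. Payload 7.3 kg.
Tool frame: the origin (TCP) lies midway between the tips of the shut fingers; the grasp point (between the pads) lies 19 mm behind it; x points along the fingers, z is the direction in which the jaws open and shut, and the axes are right-handed (so a half turn about x gives the same grasp; the last joint's range is limited). The gripper opens to 92 mm and grips with 3 to 60 N. Pads are 19 mm wide; open, the fingers measure 130 mm over their backs; the gripper's body (75 mm by 190 mm) begins 47 mm behind the grasp point.
Start: joints at [-1.254, 0.342, 1.524, -0, 1.275, -0.146], TCP at [0.234, -0.47, 0.227] pointing down, gripper open.
Joint ranges: [-2.53, 2.53], [-0.77, 2.02], [0.04, 2.7], [-1, 4.14], [0.28, 2.66], [-3.11, 3.11]. Speed limits (rad/s): [2.57, 2.57, 3.14, 3.14, 3.14, 3.14].

### API

Orientations are given as [roll, pitch, yaw] about the fixed x, y, z axes, in that order (R = Rz(yaw) Ry(pitch) Rx(roll)).
In Python, from cell import observe, cams, robot gives the robot as it stands.
- The arm moves only by the tool jog_arm, never from a script. Its argument "plan" is one flat list of numbers, 7 for each row, row after row: the turn, a rotation vector about the tool's x, y, z in degrees, then the shift along the tool's x, y, z in cm, then the opening, from -1 (shut) to 1 (fully open). In form: [ax, ay, az, x, y, z, jaw, ax, ay, az, x, y, z, jaw, ...]. A call has 1 to 10 rows; each row is the pose to reach, as a shift and turn from the pose commanded when the call began, along the tool's axes at that moment; what a row does not reach only later rows make up. A row lasts 1/10 s, in which the tool goes at most 50 mm and 8.59 degrees, less where a joint would pass 70% of its speed; a pose out of reach is approached as far as the arm can. A call with a gripper value outside its range is refused whole. The fingers move at their own pace and stop on an object; "newtons" is the grip in N (left out, the last holds). Time passes only in rows, so rows that repeat a pose let the fingers close. It gives the time, the measured TCP pose, the force and the opening at its end, in the units of the state.
- observe(): the state, without advancing time (a new reading comes with each control period).
- cams.read_camera(name): name is "side" or "top"; returns a dict with "image" (384x512x3 uint8, red, green, blue), "fov_y" (degrees; the focal length in pixels is half the picture's height over the tangent of half this angle, whatever the lens; pixels are square), "cx", "cy" (the principal point, pixels), "k1" (the pictures are not rectified: a ray, as slopes to the right and down, at radius r is drawn at 1 + k1 r^2 times it, then the intrinsics apply), "T" (4x4, takes a point from camera to world coordinates). Camera axes: x right, y down, z forward; pixel columns grow to the right and rows downward; lengths in m; the calibration is good to about 2 mm. A picture is of the moment at which its call begins. There is no depth.
- robot.hand_in(): hands the job in, once; it reports no verdict.
The state is a dict: "time": time; "qpos": joint angles; "qvel": joint speeds; "joint_efforts": joint torques, N m; "tool_pos": TCP position; "tool_rot": TCP orientation; "contact_force": force on the tool from outside, world axes, zero at the start; "torque": the same for the moment, N m; "opening": finger opening in m.
Only numpy, scipy, OpenCV 4.12 (cv2) and the standard library are available. Lean on these libraries where they do the work, as an engineer would, in place of code of your own. Each camera call takes 0.05 s, during which the arm holds its last target.

## Working session

There is one attempt and no reset: what is moved stays moved. The work goes in short steps, Python scripts to look and compute and a tool call to move; the robot and the scene stay as the last step left them, time stands still between calls to the robot, and variables do not carry over. Pictures are saved under pics/ and viewed, and the job is handed in when it is done.

Besides the shell and the picture viewer there is one more tool, called after "Request:" by a JSON object that holds its "api" and its "payload". jog_arm: Moves the arm, as the interface text tells. Its arguments: {"type":"object","properties":{"plan":{"type":"array"},"newtons":{"type":"number"}},"required":["plan"]}

```bash
ls; mkdir -p pics
python3 - <<'E'
from cell import observe,cams,robot
import cv2,numpy as np
print(observe())
for n in("top","side"):
    c=cams.read_camera(n)
    print(n,c["fov_y"],c["cx"],c["cy"],c["k1"],c["T"].round(4).tolist() if hasattr(c["T"],'round') else c["T"])
    cv2.imwrite(f"pics/{n}0.png",c["image"][:,:,::-1])
    cv2.imwrite(f"pics/{n}0b.png",cv2.resize(c["image"][:,:,::-1],(800,600),interpolation=cv2.INTER_CUBIC))
E
```

```text
pics
{'time': 0.0, 'qpos': array([-1.25401287e+00,  3.42714753e-01,  1.52503521e+00, -1.78214611e-05,
        1.27537837e+00, -1.45996222e-01]), 'qvel': array([-2.38266993e-03,  2.25337317e-05, -8.07938525e-04, -1.28726766e-03,
       -2.69114366e-04,  5.61017991e-05]), 'joint_efforts': array([ 1.97278525e-03, -4.31242919e+01, -2.44212663e+01,  7.19079142e-02,
        5.60267537e-02, -1.26455443e-04]), 'tool_pos': array([ 0.23426702, -0.46937521,  0.22604275]), 'tool_rot': array([3.00669298, 1.56926055, 1.89868154]), 'contact_force': array([ 0.44720644, -0.07342384,  1.52409396]), 'torque': array([-0.00563261,  0.00725295, -0.03584168]), 'opening': 0.09220320747944183}
top 47.67520978185788 258.24308184912604 190.70198787888611 -0.07887616766228299 [[-0.0291, -0.9801, 0.1962, 0.3819], [-0.9996, 0.0285, -0.006, 0.0689], [0.0003, -0.1963, -0.9806, 1.2149], [0.0, 0.0, 0.0, 1.0]]
side 52.509864860930605 252.74434211131626 189.26653658345853 -0.027315907795356476 [[-0.9777, -0.1209, 0.1717, 0.4108], [-0.21, 0.5565, -0.8039, 0.8448], [0.0017, -0.822, -0.5695, 0.6543], [0.0, 0.0, 0.0, 1.0]]
```

View pics/top0b.png

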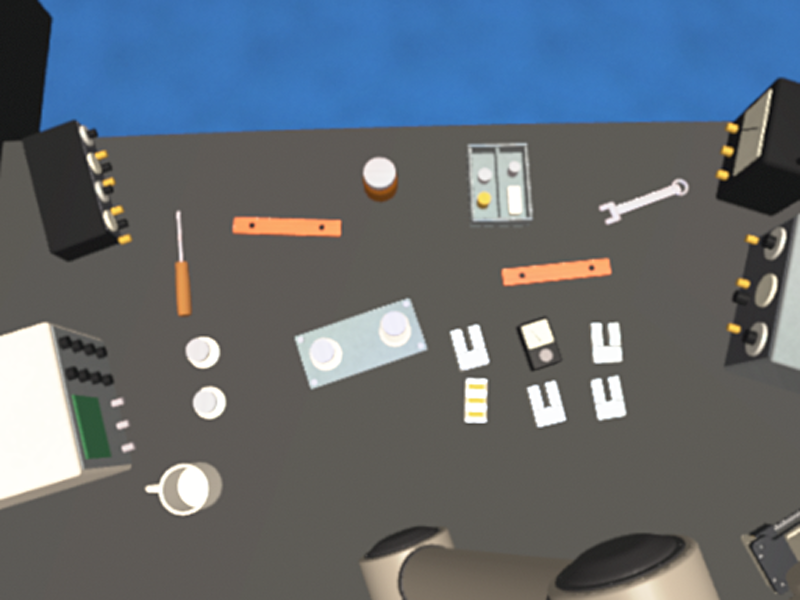

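View pics/side0b.png

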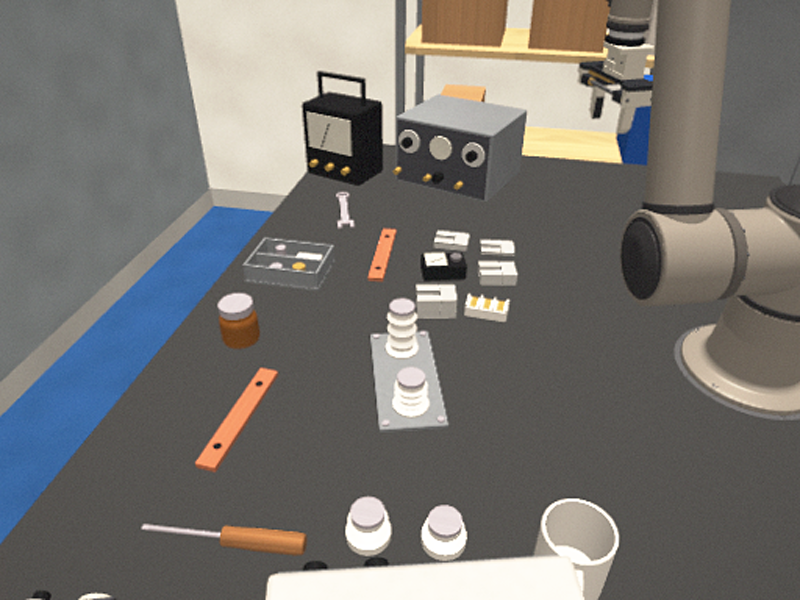

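```bash
cat > h.py <<'E'
import numpy as np,cv2
from cell import observe,cams,robot
def K(c):
    f=192/np.tan(np.radians(c["fov_y"]/2)); return np.array([[f,0,c["cx"]],[0,f,c["cy"]],[0,0,1]]),np.array([c["k1"],0,0,0.])
def ray(c,uv):
    k,d=K(c); p=cv2.undistortPointsIter(np.array([[uv]],float),k,d,None,None,(3,100,1e-10))[0,0]
    T=np.array(c["T"]); return T[:3,3],T[:3,:3]@np.array([p[0],p[1],1])
def w(c,uv,z):
    o,r=ray(c,uv); return o+r*(z-o[2])/r[2]
def proj(c,P):
    k,d=K(c); T=np.linalg.inv(np.array(c["T"]))
    return cv2.projectPoints(np.array(P,float).reshape(-1,1,3),cv2.Rodrigues(T[:3,:3])[0],T[:3,3],k,d)[0].reshape(-1,2)
def save(c,name,box,s):
    x0,y0,x1,y1=box; im=c["image"][y0:y1,x0:x1,::-1]
    cv2.imwrite(f"pics/{name}.png",cv2.resize(im,None,fx=s,fy=s,interpolation=cv2.INTER_CUBIC))
E
python3 - <<'E'
from h import *
import pickle
t=cams.read_camera("top");s=cams.read_camera("side")
pickle.dump((t,s),open("c0.pkl","wb"))
save(t,"t1",(280,160,410,280),6); save(s,"s1",(260,140,340,210),9); save(t,"t2",(180,180,290,260),7);save(s,"s2",(225,180,300,285),5)
E
```

```text
(no output)
```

View pics/t1.png

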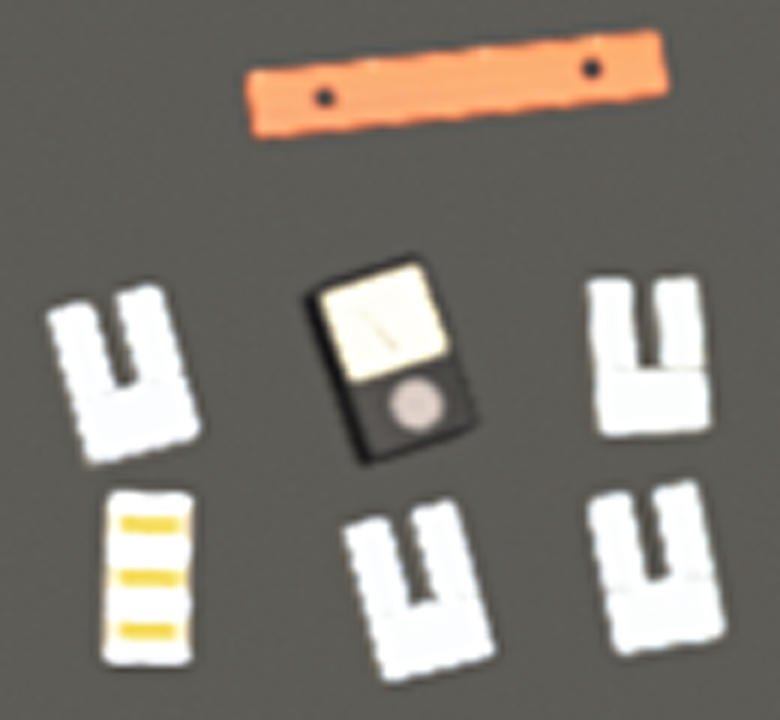

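View pics/s1.png

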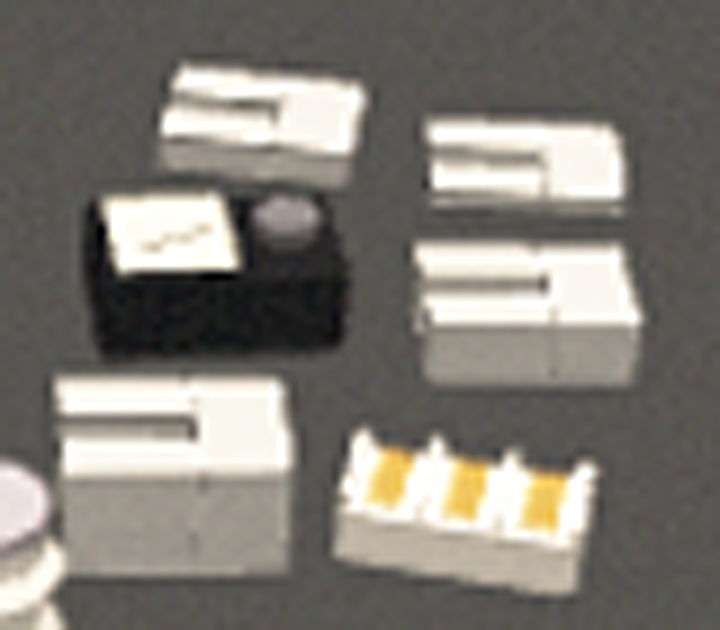

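View pics/t2.png

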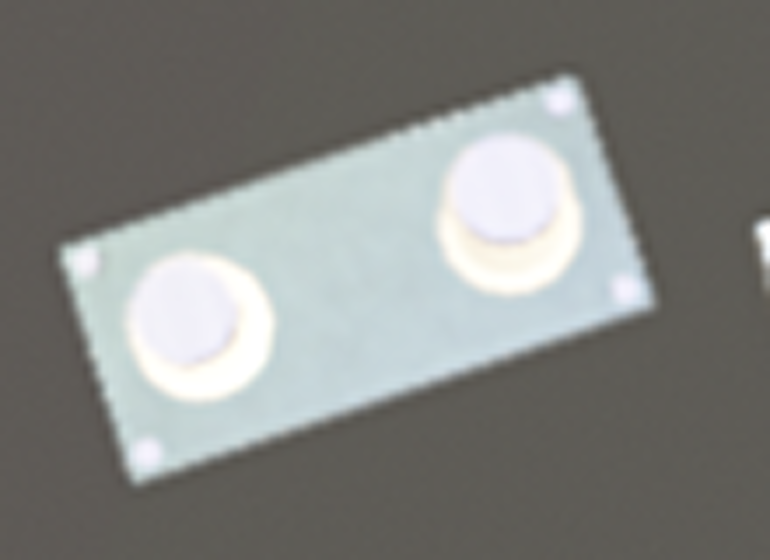

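View pics/s2.png

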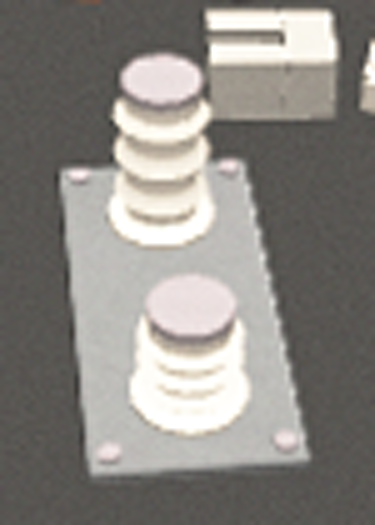

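Run:
```python
from h import *
import pickle
t,s=pickle.load(open("c0.pkl","rb"))
def tri(a,b):
    o1,r1=ray(t,a);o2,r2=ray(s,b); A=np.stack([r1,-r2],1); x=np.linalg.lstsq(A,o2-o1,rcond=None)[0]
    p,q=o1+r1*x[0],o2+r2*x[1]; return (p+q)/2,np.linalg.norm(p-q)
S=tri((180+185/7,180+310/7),(225+191/5,180+307/5)); Ta=tri((180+505/7,180+188/7),(225+161/5,180+80/5))
print("short",S,"tall",Ta)
# board corners t2
cs=[(62,246),(574,76),(655,306),(135,484)]
B=np.array([w(t,(180+x/7,180+y/7),0.008) for x,y in cs]); print("board",B.round(4),B.mean(0), [np.linalg.norm(B[i]-B[i-1]) for i in range(4)])
cb=[(60,170),(245,160),(308,460),(92,475)]
B=np.array([w(s,(225+x/5,180+y/5),0.008) for x,y in cb]); print("board side",B.round(4),B.mean(0))
print("tall@96",w(t,(180+505/7,180+188/7),.096),w(s,(225+161/5,180+80/5),.096))
for h in(.064,.048,.04): print(h,w(t,(180+185/7,180+310/7),h),w(s,(225+191/5,180+307/5),h))
P={"p40":(.04,[(47,314),(162,285),(200,435),(90,465)]),"p24":(.024,[(345,524),(453,500),(494,654),(385,682)]),
"p16":(.016,[(588,279),(697,278),(710,430),(600,434)]),"p8":(.008,[(587,497),(697,482),(724,635),(622,655)]),"bar":(.01,[(246,72),(660,30),(668,95),(252,138)])}
for k,(h,c) in P.items():
    B=np.array([w(t,(280+x/6,160+y/6),h) for x,y in c]); print(k,B.mean(0).round(4),"sides",[round(np.linalg.norm(B[i]-B[i-1]),4) for i in range(4)], "slotdir",np.degrees(np.arctan2(*( (B[0]+B[1]-B[2]-B[3])[[1,0]]))).round(1),"acrossdir",np.degrees(np.arctan2(*( (B[0]+B[3]-B[2]-B[1])[[1,0]]))).round(1))
```

```text
short (array([0.5244707 , 0.20280242, 0.06069918]), np.float64(0.001717770885960562)) tall (array([0.56332054, 0.07919342, 0.0933681 ]), np.float64(0.0007000619010731758))
board [[0.559  0.2582 0.008 ]
 [0.6226 0.0509 0.008 ]
 [0.5281 0.0215 0.008 ]
 [0.4633 0.2293 0.008 ]] [0.54325514 0.13997454 0.008     ] [np.float64(0.10002918493872816), np.float64(0.21685371303780016), np.float64(0.09890143523101091), np.float64(0.21771057284954767)]
board side [[0.6223 0.0549 0.008 ]
 [0.5272 0.0254 0.008 ]
 [0.4635 0.2338 0.008 ]
 [0.5558 0.2628 0.008 ]] [0.54219998 0.14421295 0.008     ]
tall@96 [0.56324742 0.07919714 0.096     ] [0.56224681 0.08283475 0.096     ]
0.064 [0.52492462 0.20247896 0.064     ] [0.52297179 0.20644555 0.064     ]
0.048 [0.52691337 0.2043358  0.048     ] [0.526013   0.18914234 0.048     ]
0.04 [0.52790775 0.20526422 0.04      ] [0.52753361 0.18049073 0.04      ]
p40 [ 0.5257 -0.0515  0.04  ] sides [np.float64(0.0712), np.float64(0.0544), np.float64(0.0704), np.float64(0.0518)] slotdir 12.4 acrossdir 103.0
p24 [ 0.4252 -0.1825  0.024 ] sides [np.float64(0.0729), np.float64(0.0511), np.float64(0.0715), np.float64(0.0516)] slotdir 11.1 acrossdir 101.2
p16 [ 0.53   -0.2994  0.016 ] sides [np.float64(0.0728), np.float64(0.0519), np.float64(0.0715), np.float64(0.0519)] slotdir -0.2 acrossdir 89.4
p8 [ 0.4322 -0.2978  0.008 ] sides [np.float64(0.0738), np.float64(0.0527), np.float64(0.0712), np.float64(0.0489)] slotdir 6.9 acrossdir 97.0
bar [ 0.6637 -0.2204  0.01  ] sides [np.float64(0.0322), np.float64(0.2018), np.float64(0.0321), np.float64(0.2018)] slotdir 1.7 acrossdir 94.4
```

```bash
cat >> h.py <<'E'
from scipy.spatial.transform import Rotation as Ro
def goal(pos,adeg,via=None):
    """from the current pose: turn deg, shift cm in tool axes, to TCP pos with jaws along adeg, tool down"""
    o=observe(); R0=Ro.from_euler("xyz",o["tool_rot"])
    best=None
    for a in(adeg,adeg+180):
        z=np.array([np.cos(np.radians(a)),np.sin(np.radians(a)),0]);x=np.array([0,0,-1.]);R=Ro.from_matrix(np.stack([x,np.cross(z,x),z],1))
        v=np.degrees((R0.inv()*R).as_rotvec())
        if best is None or np.linalg.norm(v)<np.linalg.norm(best): best=v
    sh=R0.inv().apply(np.array(pos)-o["tool_pos"])*100
    zz=R0.apply([0,0,1]); print("pos",o["tool_pos"].round(4),"jaw dir",np.degrees(np.arctan2(zz[1],zz[0])).round(1),"q6",o["qpos"][5].round(2),"open",round(float(o["opening"]),4),"t",o["time"])
    print("turn",best.round(1),"shift",sh.round(2)); return best,sh
E
python3 - <<'E'
from h import *
import pickle
t,s=pickle.load(open("c0.pkl","rb"))
for k,h,c in(("p24",.024,[(413,242),(625,242),(640,322),(425,325)]),("p8",.008,[(425,120),(612,122),(625,203),(432,203)])):
    B=np.array([w(s,(260+x/9,140+y/9),h) for x,y in c]); print(k,B.mean(0).round(4),[round(np.linalg.norm(B[i]-B[i-1]),4) for i in range(4)])
    # slot dir: left edge minus right edge
    d=B[0]+B[3]-B[1]-B[2];print(np.degrees(np.arctan2(d[1],d[0])))
goal((.425,-.181,.10),101.5)
goal((.425,-.181,.008),101.5)
E
```

```text
p24 [ 0.4252 -0.1813  0.024 ] [np.float64(0.0529), np.float64(0.0733), np.float64(0.0512), np.float64(0.072)]
13.045172607336765
p8 [ 0.4325 -0.2912  0.008 ] [np.float64(0.0607), np.float64(0.0699), np.float64(0.0593), np.float64(0.0697)]
11.746410462281993
pos [ 0.2344 -0.4696  0.2263] jaw dir -63.5 q6 -0.15 open 0.0916 t 0.2
turn [15. -0. -0.] shift [ 12.65  29.94 -17.3 ]
pos [ 0.2344 -0.4696  0.2263] jaw dir -63.5 q6 -0.15 open 0.0916 t 0.2
turn [15. -0. -0.] shift [ 21.85  29.94 -17.29]
```

Request:
{"api": "jog_arm", "payload": {"plan": [15, 0, 0, 12.6, 30, -17.3, 1, 15, 0, 0, 12.6, 30, -17.3, 1, 15, 0, 0, 12.6, 30, -17.3, 1, 15, 0, 0, 12.6, 30, -17.3, 1, 15, 0, 0, 12.6, 30, -17.3, 1, 15, 0, 0, 12.6, 30, -17.3, 1, 15, 0, 0, 12.6, 30, -17.3, 1, 15, 0, 0, 12.6, 30, -17.3, 1, 15, 0, 0, 12.6, 30, -17.3, 1, 15, 0, 0, 12.6, 30, -17.3, 1]}}

```text
time: 1.2
tool_pos: [0.4256, -0.1812, 0.1007]
tool_rot: [-0.929, 1.57, -2.298]
contact_force: [0.6, -0.4, -0.9]
opening: 0.0916
```

Run:
```python
from h import *
t=cams.read_camera("top");s=cams.read_camera("side")
save(t,"t3",(280,160,410,280),6); save(s,"s3",(250,110,350,210),6)
goal((.425,-.181,.008),101.5)
```

```text
pos [ 0.4255 -0.1821  0.1011] jaw dir -78.5 q6 0.8 open 0.0914 t 1.3
turn [-0.  0. -0.] shift [ 9.31 -0.03 -0.12]
```

View pics/s3.png

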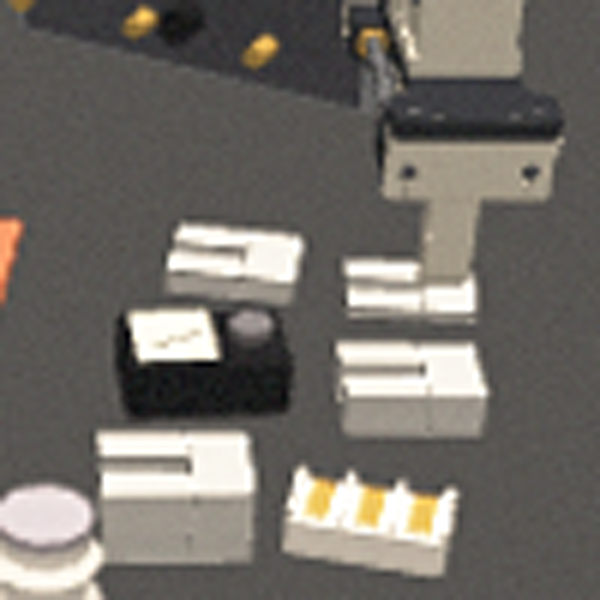

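Request:
{"api": "jog_arm", "payload": {"plan": [0, 0, 0, 5, 0, 0, 1, 0, 0, 0, 8, 0, 0, 1, 0, 0, 0, 9.3, 0, 0, 1, 0, 0, 0, 9.3, 0, 0, -1, 0, 0, 0, 9.3, 0, 0, -1, 0, 0, 0, 9.3, 0, 0, -1, 0, 0, 0, 9.3, 0, 0, -1, 0, 0, 0, 9.3, 0, 0, -1, 0, 0, 0, 9.3, 0, 0, -1, 0, 0, 0, 9.3, 0, 0, -1], "newtons": 30}}

```text
time: 2.3
tool_pos: [0.4259, -0.1812, 0.0082]
tool_rot: [0.676, 1.57, -0.693]
contact_force: [-0.3, -0.4, 5.4]
opening: 0.0496
```

Run:
```python
from h import *
goal((.524,.2045,.16),107.5)
```

```text
pos [ 0.4259 -0.1812  0.0082] jaw dir -78.5 q6 0.8 open 0.0496 t 2.3
turn [-6.  0. -0.] shift [-15.19  17.33 -35.82]
```

Request:
{"api": "jog_arm", "payload": {"plan": [0, 0, 0, -4, 0, 0, -1, 0, 0, 0, -8, 0, 0, -1, -1, 0, 0, -12, 1.5, -3, -1, -2, 0, 0, -15.2, 3.5, -7, -1, -3, 0, 0, -15.2, 5.5, -11.4, -1, -4, 0, 0, -15.2, 7.5, -15.5, -1, -5, 0, 0, -15.2, 9.6, -19.8, -1, -6, 0, 0, -15.2, 11.7, -24.2, -1, -6, 0, 0, -15.2, 13.8, -28.5, -1, -6, 0, 0, -15.2, 15.5, -32, -1]}}

```text
time: 3.3
tool_pos: [0.5133, 0.1662, 0.1592]
tool_rot: [-1.914, 1.57, 3.106]
contact_force: [1.4, -1.0, -2.3]
opening: 0.0498
```

Run:
```python
from h import *
goal((.524,.2045,.16),107.5)
```

```text
pos [0.5133 0.1662 0.1592] jaw dir -72.4 q6 1.43 open 0.0498 t 3.3
turn [ 0.1 -0.   0. ] shift [-0.08  2.17 -3.33]
```

Request:
{"api": "jog_arm", "payload": {"plan": [0, 0, 0, 0, 1.2, -2, -1, 0, 0, 0, 0, 2.2, -3.3, -1, 0, 0, 0, 4, 2.2, -3.3, -1, 0, 0, 0, 7.3, 2.2, -3.3, -1, 0, 0, 0, 7.3, 2.2, -3.3, -1, 0, 0, 0, 7.3, 2.2, -3.3, -1]}}

```text
time: 3.9
tool_pos: [0.5245, 0.2015, 0.0867]
tool_rot: [-1.609, 1.569, -2.874]
contact_force: [-0.2, -0.3, -2.2]
opening: 0.0498
```

Run:
```python
from h import *
t=cams.read_camera("top");s=cams.read_camera("side")
save(t,"t4",(180,170,290,260),7); save(s,"s4",(225,130,315,280),4)
goal((.524,.2045,.073),107.5)
```

```text
pos [0.5259 0.2017 0.0885] jaw dir -72.5 q6 1.5 open 0.0498 t 4.0
turn [ 0.   0.  -0.2] shift [ 1.55 -0.1  -0.32]
```

View pics/s4.png

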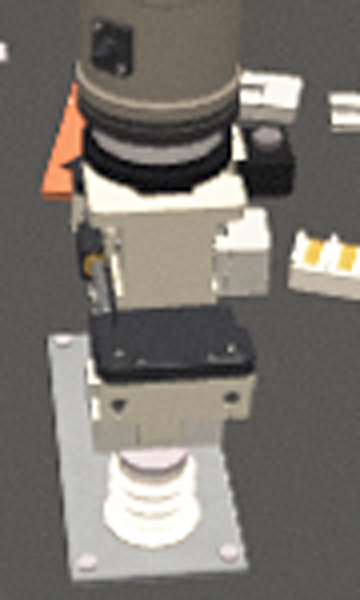

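View pics/t4.png

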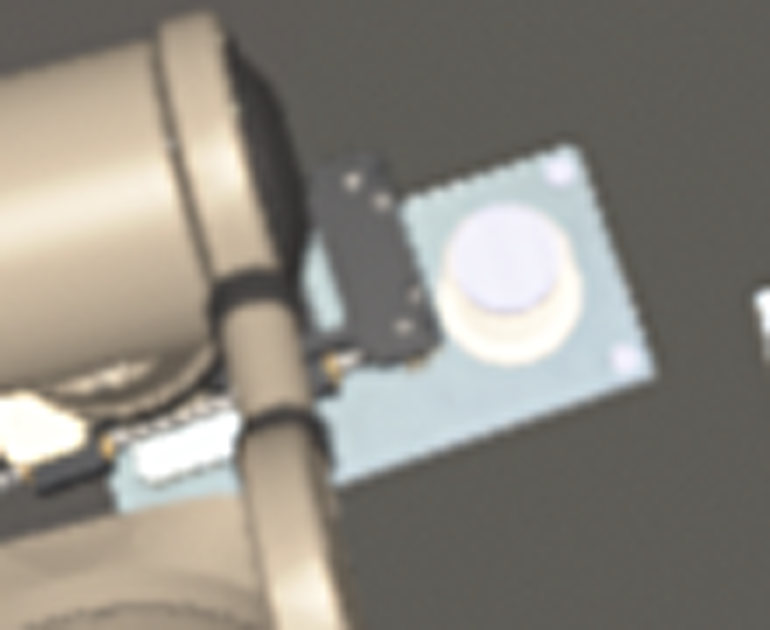

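Request:
{"api": "jog_arm", "payload": {"plan": [0, 0, 0, 0.6, 0, 0, -1, 0, 0, 0, 1.1, 0, 0, -1, 0, 0, 0, 1.3, 0, 0, -1, 0, 0, 0, 1.4, 0, 0, -1, 0, 0, 0, 1.5, 0, 0, -1]}}

```text
time: 4.5
tool_pos: [0.5247, 0.2015, 0.0722]
tool_rot: [0.282, 1.571, -0.983]
contact_force: [-3.2, -1.6, 9.6]
opening: 0.0495
```

Request:
{"api": "jog_arm", "payload": {"plan": [0, 0, 0, 0, 0, 0, 0.4, 0, 0, 0, 0, 0, 0, 0.4, 0, 0, 0, 0, 0, 0, 0.4, 0, 0, 0, -2, 0, 0, 0.4, 0, 0, 0, -6, 0, 0, 1, 0, 0, 0, -10, 0, 0, 1]}}

```text
time: 5.1
tool_pos: [0.5242, 0.2014, 0.1723]
tool_rot: [-1.604, 1.569, -2.869]
contact_force: [1.2, 0.6, 0.2]
opening: 0.0756
```

Run:
```python
from h import *
goal((.4322,-.2955,.10),98.5)
goal((.4322,-.2955,.003),98.5)
```

```text
pos [0.5242 0.2014 0.1723] jaw dir -72.5 q6 1.5 open 0.0756 t 5.1
turn [9.  0.  0.1] shift [  7.27 -23.71  44.62]
pos [0.5242 0.2014 0.1723] jaw dir -72.5 q6 1.5 open 0.0756 t 5.1
turn [9.  0.  0.1] shift [ 16.97 -23.7   44.62]
```

Request:
{"api": "jog_arm", "payload": {"plan": [1, 0, 0, 0, -2.3, 4.4, 1, 2, 0, 0, 0, -4.6, 8.8, 1, 3, 0, 0, 0, -6.9, 13.2, 1, 4, 0, 0, 0, -9.3, 17.6, 1, 5, 0, 0, 0, -11.7, 22, 1, 6, 0, 0, 0, -14, 26.4, 1, 7, 0, 0, 1, -16.4, 30.8, 1, 8, 0, 0, 3, -18.7, 35.2, 1, 9, 0, 0, 5, -21, 39.6, 1, 9, 0, 0, 7.3, -23.7, 44.6, 1]}}

```text
time: 6.1
tool_pos: [0.4358, -0.2795, 0.1057]
tool_rot: [0.746, 1.569, -0.677]
contact_force: [1.5, 0.4, 0.1]
opening: 0.0921
```

Run:
```python
from h import *
t=cams.read_camera("top");s=cams.read_camera("side")
import pickle; pickle.dump((t,s),open("c1.pkl","wb"))
save(t,"t5",(180,160,410,280),3); save(s,"s5",(225,100,345,280),4)
goal((.4322,-.2955,.003),98.5)
```

```text
pos [ 0.4343 -0.2818  0.1038] jaw dir -81.8 q6 0.71 open 0.0916 t 6.2
turn [-0.3 -0.   0.1] shift [10.08 -0.39  1.33]
```

View pics/s5.png

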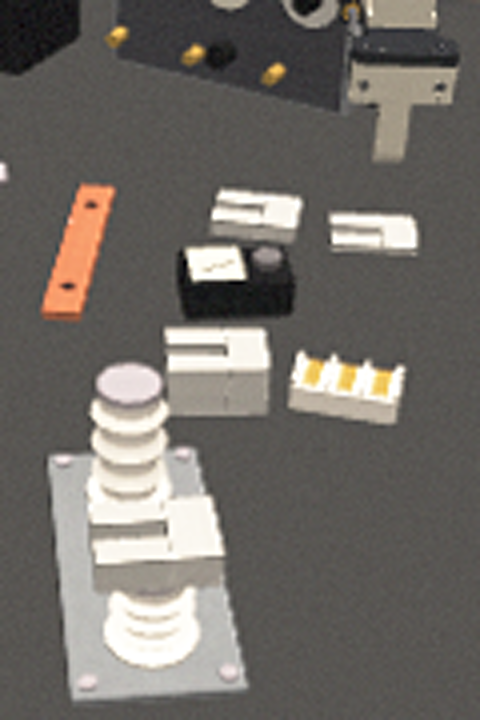

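View pics/t5.png

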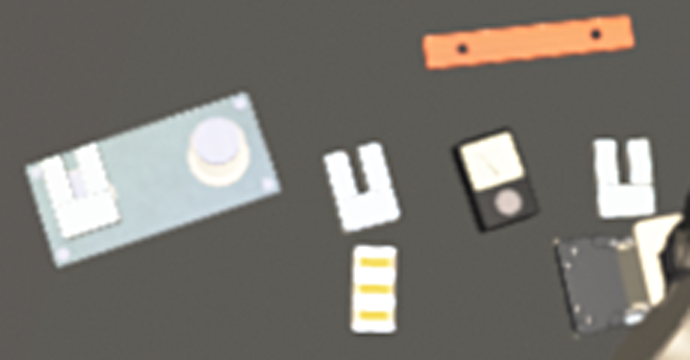

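Request:
{"api": "jog_arm", "payload": {"plan": [0, 0, 0, 2, -0.4, 1.3, 1, 0, 0, 0, 6, -0.4, 1.3, 1, 0, 0, 0, 9, -0.4, 1.3, 1, 0, 0, 0, 9.8, -0.4, 1.3, 1, 0, 0, 0, 9.8, -0.4, 1.3, 1]}}

```text
time: 6.7
tool_pos: [0.4341, -0.29, 0.0075]
tool_rot: [-2.47, 1.569, 2.391]
contact_force: [-0.5, 0.3, -0.1]
opening: 0.0919
```

Run:
```python
from h import *
goal((.4322,-.2955,.003),98)
s=cams.read_camera("side"); save(s,"s6",(280,80,370,190),5)
```

```text
pos [ 0.4341 -0.29    0.0075] jaw dir -81.5 q6 0.69 open 0.0919 t 6.7
turn [ 0.5 -0.1  0.1] shift [ 0.45 -0.26  0.52]
```

View pics/s6.png

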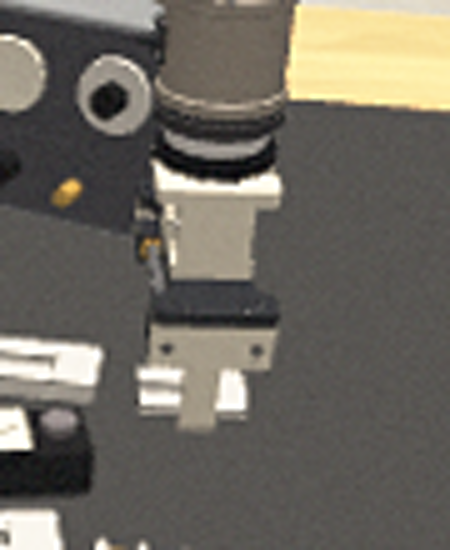

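Request:
{"api": "jog_arm", "payload": {"plan": [0, 0, 0, 0.4, -0.2, 0.5, 1, 0, 0, 0, 0.4, -0.2, 0.5, -1, 0, 0, 0, 0.4, -0.2, 0.5, -1, 0, 0, 0, 0.4, -0.2, 0.5, -1, 0, 0, 0, 0.4, -0.2, 0.5, -1, 0, 0, 0, 0.4, -0.2, 0.5, -1, 0, 0, 0, 0.4, -0.2, 0.5, -1]}}

```text
time: 7.45
tool_pos: [0.433, -0.2961, 0.0041]
tool_rot: [0.518, 1.571, -0.904]
contact_force: [-0.2, -0.9, 0.8]
opening: 0.0491
```

Run:
```python
from h import *
goal((.524,.2045,.18),107.5)
```

```text
pos [ 0.433  -0.2961  0.0041] jaw dir -81.5 q6 0.68 open 0.0491 t 7.45
turn [-9.  0. -0.] shift [-17.6   16.41 -48.16]
```

Request:
{"api": "jog_arm", "payload": {"plan": [0, 0, 0, -3, 0, 0, -1, 0, 0, 0, -7, 0, 0, -1, -1, 0, 0, -11, 1, -3, -1, -2, 0, 0, -14, 2.3, -7, -1, -3, 0, 0, -17.6, 3.6, -10.5, -1, -4, 0, 0, -17.6, 5, -14.7, -1, -5, 0, 0, -17.6, 6.5, -19, -1, -6, 0, 0, -17.6, 8, -23.4, -1, -7, 0, 0, -17.6, 9.5, -27.7, -1, -8, 0, 0, -17.6, 11, -32, -1]}}

```text
time: 8.45
tool_pos: [0.4943, 0.0386, 0.18]
tool_rot: [0.456, 1.571, -0.826]
contact_force: [0.9, 0.7, -0.3]
opening: 0.0495
```

Run:
```python
from h import *
import pickle
t,s=pickle.load(open("c1.pkl","rb"))
B=np.array([w(t,(180+x/3,160+y/3),.088) for x,y in[(40,160),(100,143),(118,220),(62,237)]]);print(B.mean(0),[np.linalg.norm(B[i]-B[i-1]).round(4) for i in range(4)])
B=np.array([w(s,(225+x/4,100+y/4),.088) for x,y in[(90,505),(210,496),(224,550),(93,558)]]);print(B.mean(0),[np.linalg.norm(B[i]-B[i-1]).round(4) for i in range(4)])
goal((.524,.203,.18),107.5)
```

```text
[0.52460968 0.19909679 0.088     ] [np.float64(0.0704), np.float64(0.0544), np.float64(0.0696), np.float64(0.0505)]
[0.52352018 0.20112575 0.088     ] [np.float64(0.0441), np.float64(0.0683), np.float64(0.0459), np.float64(0.0713)]
pos [0.4943 0.0386 0.18  ] jaw dir -73.4 q6 1.21 open 0.0495 t 8.45
turn [-0.9  0.  -0. ] shift [  0.     7.54 -14.91]
```

Request:
{"api": "jog_arm", "payload": {"plan": [-0.9, 0, 0, 0, 2, -4.2, -1, -0.9, 0, 0, 0, 4, -8.4, -1, -0.9, 0, 0, 1, 6, -12, -1, -0.9, 0, 0, 4, 7.5, -14.8, -1, -0.9, 0, 0, 7, 7.5, -14.8, -1, -0.9, 0, 0, 7.5, 7.5, -14.8, -1, -0.9, 0, 0, 7.5, 7.5, -14.8, -1]}}

```text
time: 9.15
tool_pos: [0.5235, 0.1995, 0.1043]
tool_rot: [-1.566, 1.568, -2.833]
contact_force: [0.4, 0.2, -0.6]
opening: 0.0489
```

Run:
```python
from h import *
s=cams.read_camera("side"); save(s,"s7",(225,130,315,280),4)
goal((.524,.2025,.092),107.5)
```

```text
pos [0.5245 0.1994 0.1056] jaw dir -72.6 q6 1.49 open 0.049 t 9.2
turn [-0.1  0.  -0. ] shift [ 1.36  0.04 -0.31]
```

View pics/s7.png

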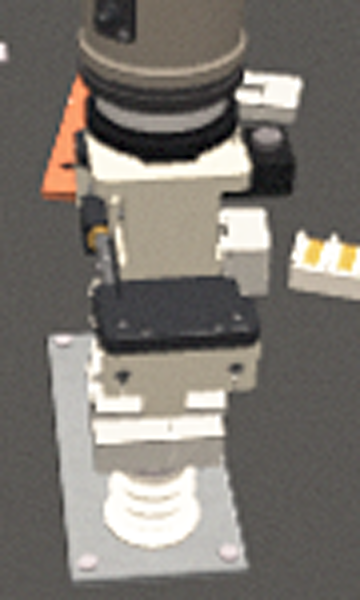

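Request:
{"api": "jog_arm", "payload": {"plan": [0, 0, 0, 0.5, 0, -0.2, -1, 0, 0, 0, 1, 0, -0.2, -1, 0, 0, 0, 1.2, 0, -0.2, -1, 0, 0, 0, 1.3, 0, -0.2, -1, 0, 0, 0, 1.4, 0, -0.2, -1]}}

```text
time: 9.7
tool_pos: [0.5238, 0.2016, 0.092]
tool_rot: [0.937, 1.57, -0.33]
contact_force: [-4.5, -3.0, 12.7]
opening: 0.0492
```

Request:
{"api": "jog_arm", "payload": {"plan": [0, 0, 0, 0, 0, 0, 0.4, 0, 0, 0, 0, 0, 0, 0.4, 0, 0, 0, 0, 0, 0, 0.4, 0, 0, 0, -2, 0, 0, 0.4, 0, 0, 0, -6, 0, 0, 0.6, 0, 0, 0, -10, 0, 0, 0.6]}}

```text
time: 10.3
tool_pos: [0.5231, 0.2017, 0.1915]
tool_rot: [-1.623, 1.569, -2.89]
contact_force: [0.5, -0.1, 0.3]
opening: 0.0729
```

Run:
```python
from h import *
goal((.6637,-.219,.12),2.5)
goal((.6637,-.219,.12),2.5+180)
```

```text
pos [0.5231 0.2017 0.1915] jaw dir -72.6 q6 1.5 open 0.0729 t 10.3
turn [-75.1  -0.1   0.1] shift [ 7.14  0.84 44.35]
pos [0.5231 0.2017 0.1915] jaw dir -72.6 q6 1.5 open 0.0729 t 10.3
turn [-75.1  -0.1   0.1] shift [ 7.14  0.84 44.35]
```

Request:
{"api": "jog_arm", "payload": {"plan": [-8, 0, 0, 0, 0, 4, 0.6, -16, 0, 0, 0, 0, 8.5, 0.6, -24, 0, 0, 0, 0, 13, 0.6, -32, 0, 0, 0, 0, 17.5, 0.6, -40, 0, 0, 0, 0.2, 22, 0.6, -48, 0, 0, 0, 0.4, 26.5, 0.6, -56, 0, 0, 2, 0.6, 31, 0.6, -64, 0, 0, 4, 0.8, 35.5, 0.6, -72, 0, 0, 6, 0.8, 40, 0.6, -76.5, 0, 0, 7.1, 0.8, 44.3, 0.6]}}

```text
time: 11.3
tool_pos: [0.6634, -0.2202, 0.1176]
tool_rot: [2.648, 1.568, 2.721]
contact_force: [-0.2, 0.9, 0.3]
opening: 0.0735
```

Run:
```python
from h import *
import pickle
t=cams.read_camera("top");s=cams.read_camera("side")
pickle.dump((t,s),open("c2.pkl","wb"))
save(t,"t8",(180,140,410,280),3); save(s,"s8",(190,70,345,280),3.5)
goal((.6637,-.219,.006),4)
```

```text
pos [ 0.663  -0.224   0.1163] jaw dir 3.7 q6 -0.5 open 0.0734 t 11.4
turn [-0.3 -0.2 -0. ] shift [11.03  0.5   0.14]
```

View pics/s8.png

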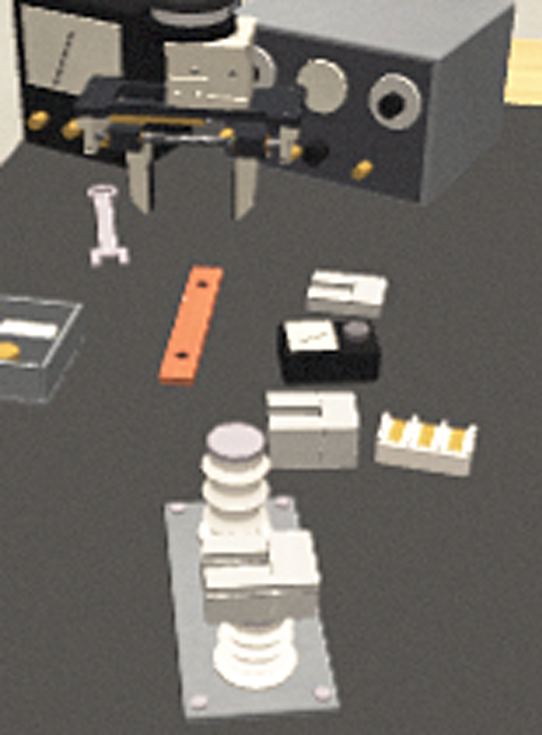

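View pics/t8.png

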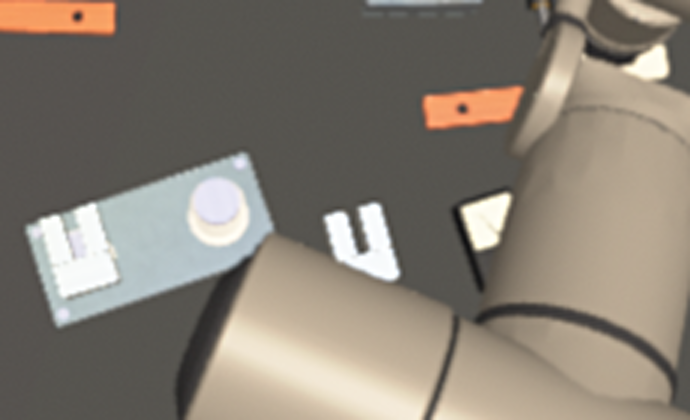

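Run:
```python
from h import *
import pickle
t,s=pickle.load(open("c2.pkl","rb"))
B=np.array([w(s,(190+x/3.5,70+y/3.5),.010) for x,y in[(192,267),(222,267),(193,378),(160,376)]]);print(B.mean(0),[np.linalg.norm(B[i]-B[i-1]).round(4) for i in range(4)])
d=B[0]+B[1]-B[2]-B[3];print(np.degrees(np.arctan2(d[1],d[0])))
goal((.6637,-.219,.006),4)
```

```text
[ 0.66319996 -0.21706764  0.01      ] [np.float64(0.1994), np.float64(0.0296), np.float64(0.2027), np.float64(0.0289)]
-85.01026669141899
pos [ 0.663  -0.224   0.1163] jaw dir 3.7 q6 -0.5 open 0.0734 t 11.4
turn [-0.3 -0.2 -0. ] shift [11.03  0.5   0.14]
```

Request:
{"api": "jog_arm", "payload": {"plan": [-0.5, 0, 0, 3.5, 0.5, 0.1, 0.6, -0.5, 0, 0, 7.5, 0.5, 0.1, 0.6, -0.5, 0, 0, 10, 0.5, 0.1, 0.6, -0.5, 0, 0, 11, 0.5, 0.1, 0.6, -0.5, 0, 0, 11.1, 0.5, 0.1, -1, -0.5, 0, 0, 11.1, 0.5, 0.1, -1, -0.5, 0, 0, 11.1, 0.5, 0.1, -1, -0.5, 0, 0, 11.1, 0.5, 0.1, -1, -0.5, 0, 0, 11.1, 0.5, 0.1, -1, -0.5, 0, 0, 11.1, 0.5, 0.1, -1], "newtons": 45}}

```text
time: 12.4
tool_pos: [0.6645, -0.2136, 0.0096]
tool_rot: [-1.007, 1.57, -0.93]
contact_force: [-3.9, 0.4, 2.3]
opening: 0.0303
```

Run:
```python
from h import *
goal((.543,.1415,.18),17.5)
```

```text
pos [ 0.6645 -0.2136  0.0096] jaw dir 4.4 q6 -0.5 open 0.0303 t 12.4
turn [-13.1   0.    0. ] shift [-17.06  36.33  -9.38]
```

Request:
{"api": "jog_arm", "payload": {"plan": [0, 0, 0, 0, 0, 0, 0.2, 0, 0, 0, 0, 0, 0, 0.2, 0, 0, 0, 0.3, -0.5, 0, 0.2, 0, 0, 0, 0.6, -0.5, 0, 0.2, 0, 0, 0, 0.6, -0.5, 0, -1, 0, 0, 0, 0.6, -0.5, 0, -1, 0, 0, 0, 0.6, -0.5, 0, -1, 0, 0, 0, 0.6, -0.5, 0, -1, 0, 0, 0, 0.6, -0.5, 0, -1]}}

```text
time: 13.3
tool_pos: [0.6649, -0.2184, 0.0031]
tool_rot: [-1.033, 1.571, -0.956]
contact_force: [-0.3, 0.8, -0.9]
opening: 0.0295
```

Run:
```python
from h import *
goal((.543,.1415,.18),17.5)
```

```text
pos [ 0.6649 -0.2184  0.0031] jaw dir 4.4 q6 -0.5 open 0.0295 t 13.3
turn [-13.1   0.    0. ] shift [-17.7   36.82  -9.38]
```

Request:
{"api": "jog_arm", "payload": {"plan": [0, 0, 0, -3, 0, 0, -1, 0, 0, 0, -6.5, 0, 0, -1, 0, 0, 0, -10, 0, 0, -1, 0, 0, 0, -14, 0, 0, -1, -1, 0, 0, -17.7, 2, -0.5, -1, -2.5, 0, 0, -17.7, 5, -1.3, -1, -4, 0, 0, -17.7, 8.5, -2.2, -1, -5.5, 0, 0, -17.7, 12, -3.1, -1, -7, 0, 0, -17.7, 15.5, -4, -1, -8.5, 0, 0, -17.7, 19, -4.9, -1]}}

```text
time: 14.3
tool_pos: [0.6002, -0.0313, 0.1793]
tool_rot: [2.715, 1.569, 2.941]
contact_force: [0.3, -0.0, -3.3]
opening: 0.0294
```

Run:
```python
from h import *
goal((.543,.1415,.18),17.5)
s=cams.read_camera("side"); save(s,"s9",(150,50,345,280),3)
```

```text
pos [ 0.6002 -0.0313  0.1793] jaw dir 13.0 q6 -0.41 open 0.0294 t 14.3
turn [-4.5 -0.1 -0. ] shift [-0.06 18.13 -1.69]
```

View pics/s9.png

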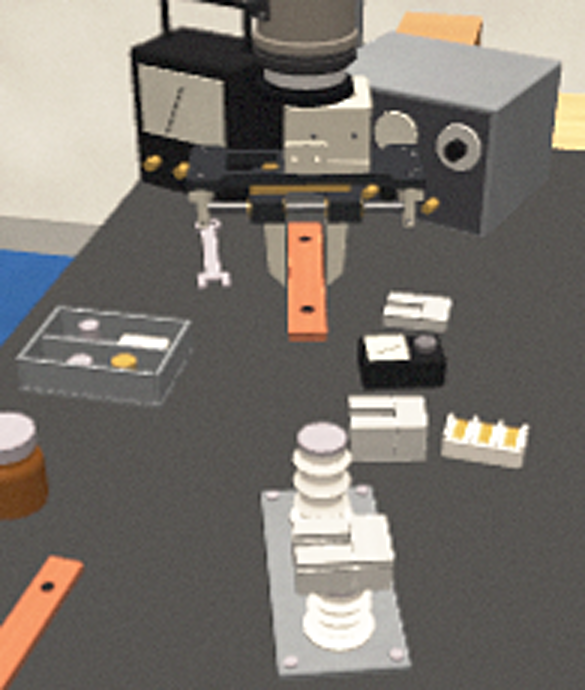

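Request:
{"api": "jog_arm", "payload": {"plan": [-1.5, 0, 0, 0, 3.5, -0.3, -1, -3, 0, 0, 0, 7.5, -0.7, -1, -4, 0, 0, 0, 11.5, -1.1, -1, -4.5, 0, 0, 0, 15, -1.4, -1, -4.5, 0, 0, 0, 18.1, -1.7, -1, -4.5, 0, 0, 2, 18.1, -1.7, -1, -4.5, 0, 0, 4.5, 18.1, -1.7, -1, -4.5, 0, 0, 6, 18.1, -1.7, -1, -4.5, 0, 0, 6, 18.1, -1.7, -1]}}

```text
time: 15.25
tool_pos: [0.5423, 0.1397, 0.1173]
tool_rot: [2.973, 1.565, -3.006]
contact_force: [-0.1, 0.5, -3.5]
opening: 0.0292
```

Run:
```python
from h import *
s=cams.read_camera("side"); save(s,"s10",(195,110,325,285),4)
t=cams.read_camera("top"); save(t,"t10",(170,160,300,260),6)
goal((.543,.1415,.099),17.5)
```

```text
pos [0.5444 0.1398 0.12  ] jaw dir 17.4 q6 -0.19 open 0.0293 t 15.35
turn [-0.1 -0.  -0. ] shift [ 2.1   0.21 -0.08]
```

View pics/s10.png

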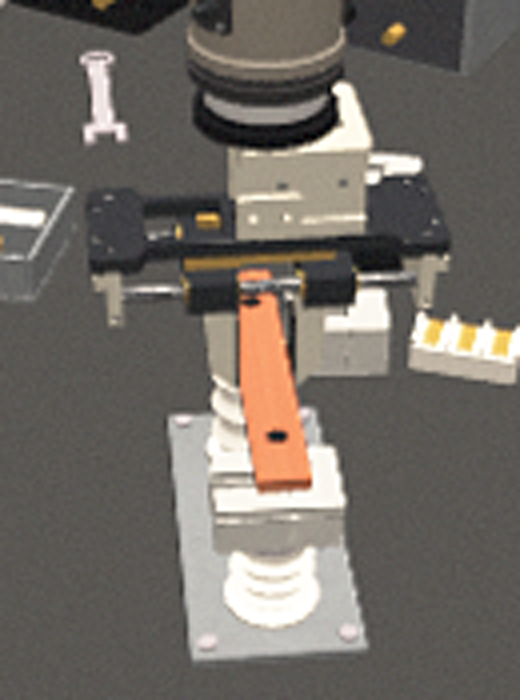

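View pics/t10.png

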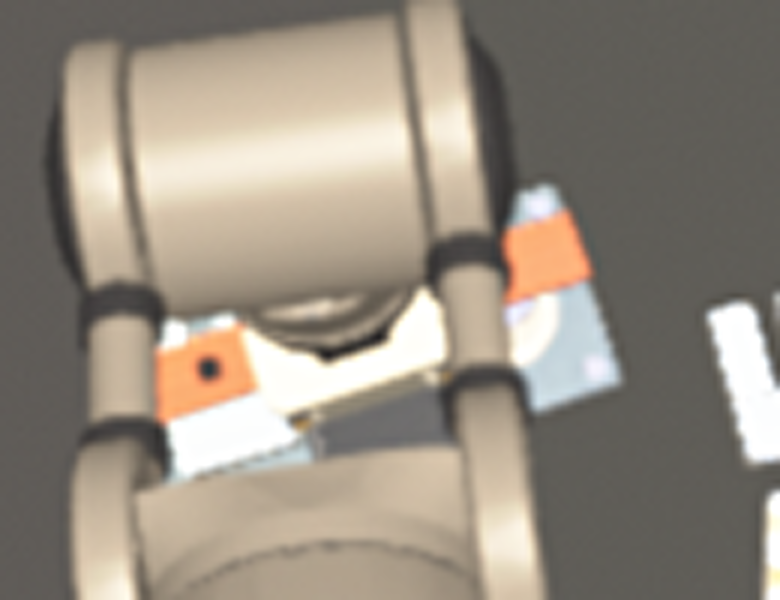

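Run:
```python
from h import *
s=cams.read_camera("side");t=cams.read_camera("top")
o=observe();p=o["tool_pos"];a=np.radians(107.4);y=np.array([np.cos(a),np.sin(a),0]);x=np.array([np.sin(a),-np.cos(a),0])
print(p)
top=p+np.array([0,0,.007])
P=[top+i*.1*y+j*.015*x for i,j in((1,-1),(1,1),(-1,1),(-1,-1))]
print(((proj(s,P)-[195,110])*4).round(),((proj(t,P)-[170,160])*6).round())
```

```text
[0.54507875 0.13982479 0.12098475]
[[308. 471.]
 [250. 474.]
 [218. 266.]
 [265. 264.]] [[134. 426.]
 [112. 359.]
 [562. 206.]
 [585. 272.]]
```

Request:
{"api": "jog_arm", "payload": {"plan": [0, 0, 0, 0.7, 0.2, 0, -1, 0, 0, 0, 1.2, 0.2, 0, -1, 0, 0, 0, 1.6, 0.2, 0, -1, 0, 0, 0, 1.8, 0.2, 0, -1, 0, 0, 0, 1.9, 0.2, 0, -1]}}

```text
time: 15.95
tool_pos: [0.5437, 0.1417, 0.1007]
tool_rot: [-3.107, 1.57, -2.803]
contact_force: [-0.2, 0.3, -3.4]
opening: 0.0289
```

Request:
{"api": "jog_arm", "payload": {"plan": [0, 0, 0, 0.1, 0, 0, -1, 0, 0, 0, 0.2, 0, 0, -1, 0, 0, 0, 0.2, 0, 0, -1]}}

```text
time: 16.25
tool_pos: [0.5439, 0.1418, 0.0991]
tool_rot: [-0.46, 1.57, -0.156]
contact_force: [0.4, -1.0, -3.7]
opening: 0.0293
```

Request:
{"api": "jog_arm", "payload": {"plan": [0, 0, 0, 0.1, 0, 0, -1, 0, 0, 0, 0.1, 0, 0, -1]}}

```text
time: 16.45
tool_pos: [0.5439, 0.1418, 0.099]
tool_rot: [-0.387, 1.57, -0.083]
contact_force: [-2.6, -1.0, 5.2]
opening: 0.0291
```

Contact is made; release and lift.

Request:
{"api": "jog_arm", "payload": {"plan": [0, 0, 0, 0, 0, 0, 0, 0, 0, 0, 0, 0, 0, 0, 0, 0, 0, 0, 0, 0, 0, 0, 0, 0, -1, 0, 0, 0.2, 0, 0, 0, -4, 0, 0, 0.2, 0, 0, 0, -8, 0, 0, 0.2, 0, 0, 0, -12, 0, 0, 0.2]}}

```text
time: 17.15
tool_pos: [0.5436, 0.1417, 0.2198]
tool_rot: [3.141, 1.571, -2.838]
contact_force: [0.9, -0.2, 0.5]
opening: 0.0553
```

Request:
{"api": "jog_arm", "payload": {"plan": [0, 0, 0, 0, -4, 0, 0.2, 0, 0, 0, 0, -8, 0, 0.2, 0, 0, 0, 0, -12, 0, 0.2, 0, 0, 0, 0, -16, 0, 0.2, 0, 0, 0, 0, -20, 0, 0.2, 0, 0, 0, 0, -24, 0, 0.2, 0, 0, 0, 0, -28, 0, 0.2]}}

```text
time: 17.85
tool_pos: [0.628, -0.127, 0.2189]
tool_rot: [-0.614, 1.57, -0.31]
contact_force: [0.5, 1.0, -0.0]
opening: 0.0552
```

Run:
```python
from h import *
s=cams.read_camera("side"); save(s,"s11",(215,150,345,290),4)
t=cams.read_camera("top"); save(t,"t11",(170,160,300,260),6)
import pickle; pickle.dump((t,s),open("c3.pkl","wb"))
print(observe()["tool_pos"],observe()["contact_force"])
```

```text
[ 0.62828619 -0.1304864   0.21802175] [-0.38565142  0.46844846 -0.50613159]
```

View pics/s11.png

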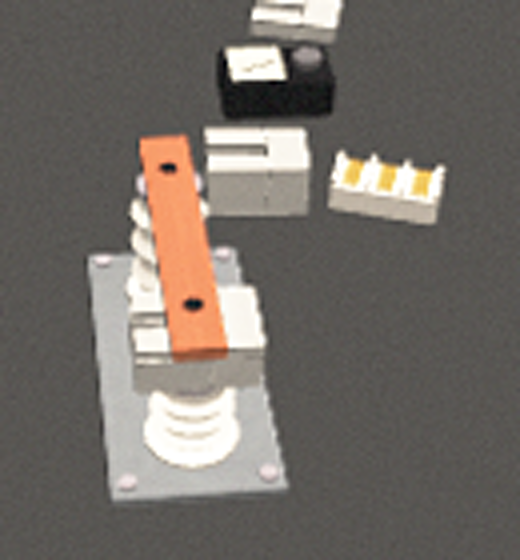

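View pics/t11.png

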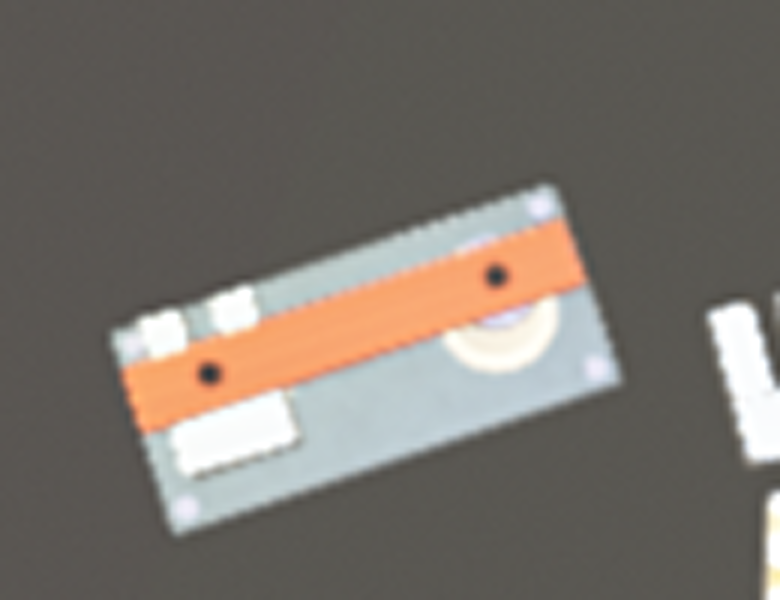

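Run:
```python
from h import *
import pickle
t,s=pickle.load(open("c3.pkl","rb"))
T=[(122,370),(565,220),(587,284),(147,433)]
B=np.array([w(t,(170+x/6,160+y/6),.106) for x,y in T]);b=B.mean(0)
C=np.array([w(t,(170+x/6,160+y/6),.008) for x,y in[(112,330),(552,184),(622,383),(178,535)]]);c=C.mean(0)
def ang(B):
    d=B[0]+B[3]-B[1]-B[2]; return np.degrees(np.arctan2(d[1],d[0]))
print("bar",b,ang(B),"board",c,ang(C));a=np.radians(ang(C));ya=np.array([np.cos(a),np.sin(a)]);d=(b-c)[:2];print("along",d@ya,"across",d@[ya[1],-ya[0]], "len",np.linalg.norm(B[0]-B[1]))
# level: bolt marks triangulated
def tri(a,b):
    o1,r1=ray(t,a);o2,r2=ray(s,b);x=np.linalg.lstsq(np.stack([r1,-r2],1),o2-o1,rcond=None)[0];return (o1+r1*x[0]+o2+r2*x[1])/2
print(tri((170+208/6,160+373/6),(215+193/4,150+303/4)),tri((170+495/6,160+275/6),(215+168/4,150+167/4)))
```

```text
bar [0.54364034 0.13830457 0.106     ] 107.2975968356121 board [0.54338877 0.13977712 0.008     ] 107.17801270541648
along -0.0014811622891169021 across -0.00019455619311210346 len 0.20095764163329344
[0.52487906 0.20210288 0.1056945 ] [0.56409287 0.07809348 0.10530704]
```

Bar is level to about 0.4 mm over 130 mm, centred within 2 mm and in line. Handing in.

```bash
python3 -c "
from cell import robot,observe
print(robot.hand_in(),observe()['time'])"
```

```text
the job is handed in; nothing more can be done
the job is handed in; nothing more can be done
```

The bus bar is laid across the two standoffs and the job is handed in, at about 18 s of the 62 s allowed; `hand_in()` gave no verdict.

- **What I did:** The short standoff on the board measured about 61 mm high from the two cameras (tall: 93 mm), so it is A. The difference is 32 mm, so I stacked the 24 mm plate and then the 8 mm plate on it. I took the copper bar nearer the robot's base.
- **Last checks, from the pictures after release:**
  - Bar centre: about 1.5 mm from the board's middle along it and 0.2 mm across.
  - Line: bar and board differ by 0.1°.
  - Level: the two bolt marks came out at 105.7 and 105.3 mm above the bench, against 106 mm nominal. That is a tilt of about 0.003 rad.
  - Bystanders: the meter and terminal block look unmoved. I compared them by eye only, without measuring.
  - Robot: it was clear of everything at the end.
- **What disagreed:**
  - The two cameras differed by 1 to 4 mm in y, so I used values in between.
  - The first grip on the bar was about 5 mm too high and off centre. I opened the gripper and took hold again before lifting.

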